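# Hang the tapping blocks on the bench hook, largest first

### The job

Put the two loop-handled wooden tapping blocks away on the steel bench hook: first thread the larger one's handle over the hook's tip and hang it near the post, then hang the smaller one in front of it. Leave both hanging freely and level from the middle of their handles, clear of one another and at rest. The rubbing block with a knob instead of a loop is not one of them.

Things in the scene. Friction and masses are not known exactly. Their poses are not given: they have to be found in the camera images.
- large_grip (a point): Larger wooden tapping block, 160 mm long (y) x 36 thick (x) x 45 high, standing; on it a closed loop handle: wooden grip bar 140 long (y), 16 thick (x), 34 high, half-round below, on two steel legs; open window under the bar 124 wide (y), 55 high. Point: middle of the bar, 10 below its top, 24 above its underside, 124 above the bench at first; z up. 0.25 kg. Grip here across x from above; fingertips must not reach below the bar.
- small_grip (a point): Smaller wooden tapping block, 108 mm long (y) x 30 thick (x) x 35 high, standing; on it a closed loop handle: wooden grip bar 108 long (y), 16 thick (x), 34 high, half-round below, on two steel legs; open window under the bar 92 wide (y), 55 high. Point: middle of the bar, 10 below its top, 24 above its underside, 114 above the bench at first; z up. 0.14 kg. Grip like the larger. Let go, a swinging block comes to rest in about 2 s.
- prong_root (a point): Fixed hook stand: square post 20 mm wide on a 130 x 140 x 12 base, a level flat steel prong (20 wide, 8 high) at its top. Point: prong's centreline at the post's face, 160 above the bench; the prong runs 150 along -x, z up; a hung block's grip point lies 28 above the centreline. Good places: larger at x -40, smaller at x -105, bars square to the prong.
- prong_tip (a point): Top of the prong's upturned tip: 154 mm along -x and 16 above the prong_root point, same axes; the tip is 8 thick. With the grip point about 54 above the prong's centreline, the loop passes the tip with 14 spare above it and 21 below the prong; from 50 in front of the tip slide it on along +x, then lower it.
Not all that is in view belongs to the job. What is shaped like the part that bears small_grip but pink is not meant. Leave any turquoise look-alike of the part that bears large_grip alone.

How it is judged:
By the outcome, as a careful person would: the job done as asked, in the order asked, and still so for the second after the job is handed in, with the robot touching nothing.
It also fails if it takes over 72 s, if anything falls off the work surface, if the arm or the gripper's body presses on something with over 40 N, if the wrist force passes 120 N, or if a joint passes its speed limit or range.

### The arm

A 7-joint arm with a two-finger parallel gripper is mounted at the origin on the work surface. World frame = base frame: x ahead of the robot, y to its left, z up, the work surface at z = 0. Lengths are in mm, angles in rad, forces in N, time in s.
With the tool pointing down it reaches from about 425 to 1025 mm from the base axis. Payload 9.4 kg.
Tool frame: the origin (TCP) lies where the fingers leave the gripper's body, on its centre line; the fingertips stand 73 mm ahead of it and the grasp point (between the pads) lies 54 mm ahead of it; z points along the fingers, y is the line along which they close (so a half turn about z gives the same grasp; the last joint's range is limited). The gripper opens to 85 mm and grips with 20 to 120 N. Pads are 22 mm wide; open, the fingers measure 114 mm over their backs; the gripper's body (76 mm by 85 mm) begins 54 mm behind the grasp point. The pads swing forward as they close: fully open they stand 13 mm farther back than shut.
Start: joints at [-1.406, 0.599, -0.003, 1.599, 0.002, 0.943, -0.08], TCP at [173.603, 703.908, 303.875] pointing down, gripper open.
Joint ranges: [-2.57, 2.57], [-0.35, 1.97], [-1.29, 1.29], [0.11, 2.56], [-1.05, 4.19], [0.11, 1.86], [-2.63, 2.63]. Speed limits (rad/s): [2.22, 2.22, 3.01, 3.01, 3.14, 3.14, 3.14].

### API

Orientations are given as a rotation vector (axis times angle).
In Python, from bench import arm gives the robot as it stands.
- The arm moves only by the shell command python3 -m inch 'ROWS'. ROWS is JSON, one flat list of numbers, 7 for each row, row after row: the turn, a rotation vector about the tool's x, y, z scaled (see below), then the shift along the tool's x, y, z scaled (see below), then the gripper's target within -1 to 1 (shut at 1, half-way at 0, fully open at -1). A call has 1 to 20 rows; each row is the pose to reach, as a shift and turn from the pose commanded when the call began, along the tool's axes at that moment; what a row does not reach only later rows make up. The controller multiplies each number of a shift by 400 mm and each number of a turn by pi/2 rad. A row lasts 1/8 s, in which the tool goes at most 62.5 mm and 10.7 degrees, less where a joint would pass 70% of its speed; a pose out of reach is approached as far as the arm can. A call with a number of a shift or a turn outside -1 to 1 is refused whole. A call with a gripper value outside its range is refused whole. The fingers move at their own pace and stop on an object; the grip force is fixed at half the most. Time passes only in rows, so rows that repeat a pose let the fingers close. It gives the time, the measured TCP pose, the force, the opening and the grip force at its end, in the units of the state.
- arm.get_obs(): the state, without advancing time (a new reading comes with each control period).
- arm.read_camera(name): name is "scene" or "side" or "wrist"; returns a dict with "color" (400x640x3 uint8, red, green, blue), "fovy" (degrees; the focal length in pixels is half the picture's height over the tangent of half this angle, whatever the lens; pixels are square), "cx", "cy" (the principal point, pixels), "world_from_camera" (4x4, takes a point from camera to world coordinates). Camera axes: x right, y up, looking along -z (the intrinsics and any distortion apply to the point x, -y, -z); pixel columns grow to the right and rows downward; lengths in mm; the calibration is good to about 2 mm. A picture is of the moment at which its call begins. There is no depth.
- arm.hand_in(): hands the job in; it is judged then, once.
Trained networks look in a picture, given as the dict that the camera call returned (one of the last four; its "shot" number tells which), for a name from the list of things; names that differ only in an ending like _2 or _b are one class to them, and where a whole thing is asked for, a point or a joint stands for the part that bears it (a point fixed in the world has none). Each returns a list of dicts, best first, with "conf" (0 to 1); they miss things now and then, are a little off and sometimes report something else, mostly with a low value. They report only what shows in the picture. A call takes as long as a camera call. They do not tell look-alikes from the thing itself.
- arm.search_frame(picture, name): "rect" ([left, top, right, bottom] in pixels, round what is visible of it).
- arm.spot_point(picture, name): "position" ([column, row] in pixels: a listed point, or the origin of a listed thing).
The state is a dict: "time": time; "qpos": joint angles; "qd": joint speeds; "tau": joint torques, N m; "position": TCP position; "orientation": TCP orientation; "wrist_force": force on the tool from outside, world axes, zero at the start; "moment": the same for the moment, N m; "gripper_width": opening from 0.0 (shut) to 1.0 (fully open); "grasp_force": force on a finger pad.
Only numpy, scipy, OpenCV 4.12 (cv2) and the standard library are available. Lean on these libraries where they do the work, as an engineer would, in place of code of your own. Each camera call takes 0.05 s, during which the arm holds its last target. There are 200 camera calls.

## Working session

There is one attempt and no reset: what is moved stays moved. The work goes in short steps, Python scripts to look and compute and a shell command to move; the robot and the scene stay as the last step left them, time stands still between calls to the robot, and variables do not carry over. Pictures are saved under pics/ and viewed, at most 12 in all, crops included, and the job is handed in when it is done.

```bash
mkdir -p pics
cat > h.py <<'E'
import numpy as np,cv2
from bench import arm
from scipy.spatial.transform import Rotation as R
def ray(p,uv):
    f=len(p["color"])/2/np.tan(np.radians(p["fovy"])/2)
    M=np.array(p["world_from_camera"])
    d=M[:3,:3]@np.array([(uv[0]-p["cx"])/f,-(uv[1]-p["cy"])/f,-1])
    return M[:3,3],d/np.linalg.norm(d)
def atz(p,uv,z):
    o,d=ray(p,uv); return o+d*(z-o[2])/d[2]
def proj(p,X):
    f=len(p["color"])/2/np.tan(np.radians(p["fovy"])/2)
    c=np.linalg.inv(np.array(p["world_from_camera"]))@np.r_[X,1]
    return [p["cx"]-f*c[0]/c[2],p["cy"]+f*c[1]/c[2]]
def tri(a,ua,b,ub):
    o1,d1=ray(a,ua);o2,d2=ray(b,ub)
    t=np.linalg.lstsq(np.c_[d1,-d2],o2-o1,rcond=None)[0]
    x,y=o1+t[0]*d1,o2+t[1]*d2
    return (x+y)/2,np.linalg.norm(x-y)
E
ls
python3 - <<'E'
from h import *
np.set_printoptions(precision=1,suppress=True)
im=[]
for n in ["scene","side","wrist"]:
    p=arm.read_camera(n); print(n,{k:v for k,v in p.items() if k not in("color","world_from_camera")},np.array(p["world_from_camera"])[:3,3])
    im.append(p["color"][:,:,::-1])
    for t,z in [("large_grip",124),("small_grip",114),("prong_root",160),("prong_tip",176)]:
        for d in arm.spot_point(p,t)[:4]: print(t,np.round(d["position"],1),round(d["conf"],2),atz(p,d["position"],z))
cv2.imwrite("pics/a.png",im[0]);cv2.imwrite("pics/b.png",im[1])
print(arm.get_obs())
E
```

```text
h.py
pics
scene {'fovy': 51.87117002541766, 'cx': 320.9782372588978, 'cy': 187.0401220088165, 'shot': 1} [1090.5 -759.5 1103.7]
large_grip [229.3 255. ] 0.62 [ 437.6 -368.1  124. ]
large_grip [187.8 241.6] 0.59 [ 300.9 -407.4  124. ]
large_grip [246.5 205.4] 0.57 [ 340.7 -197.4  124. ]
small_grip [392.9 151.5] 0.96 [584.5 323.2 114. ]
small_grip [357.2 181.4] 0.57 [564.7 113.5 114. ]
small_grip [369.8 121.2] 0.56 [414.4 434.  114. ]
prong_root [356.4 220.4] 0.94 [679.3 -68.3 160. ]
prong_root [234.  259.6] 0.67 [ 483.5 -385.7  160. ]
prong_root [312.7 190.8] 0.57 [497.  -46.6 160. ]
prong_tip [311.4 190.3] 0.93 [502.4 -59.4 176. ]
side {'fovy': 56.650495733708325, 'cx': 321.66341292660485, 'cy': 204.7953179279926, 'shot': 2} [-121.8 -588.4  774.4]
large_grip [339.5 274.5] 0.93 [ 341.4 -186.9  124. ]
large_grip [407.  347.3] 0.9 [ 297.3 -409.9  124. ]
large_grip [430.8 294.1] 0.56 [ 446.4 -369.5  124. ]
small_grip [320.4 188.9] 0.93 [573.3 115.8 114. ]
small_grip [227.5 170.3] 0.91 [421.6 417.3 114. ]
small_grip [283.8 164.3] 0.62 [588.5 316.8 114. ]
small_grip [352.1 205.9] 0.39 [578.4 -15.7 114. ]
prong_root [393.  189.2] 0.86 [681.5 -83.5 160. ]
prong_tip [351.2 204.4] 0.87 [516.1 -63.1 176. ]
wrist {'fovy': 62.39501154538165, 'cx': 322.4792103016406, 'cy': 204.2365946070745, 'shot': 3} [101.9 721.5 373.4]
{'time': 0.75, 'qpos': array([-1.4,  0.6, -0. ,  1.6,  0. ,  0.9, -0.1]), 'qd': array([ 0.,  0.,  0.,  0.,  0.,  0., -0.]), 'tau': array([  0. , -77.6,   1.6, -25.8,   0. ,   0. ,   0. ]), 'position': array([173.6, 703.9, 303.9]), 'orientation': array([0.4, 3.1, 0. ]), 'wrist_force': array([ 0. ,  0.2, -0. ]), 'moment': array([-0.,  0., -0.]), 'grasp_force': 0.0, 'gripper_width': 0.9992547498203853}
```

View pics/a.png

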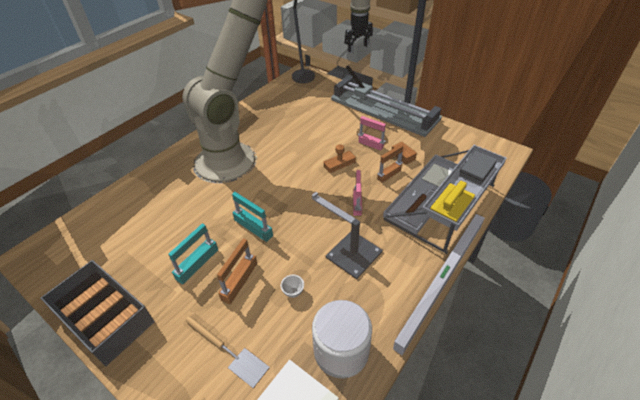

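View pics/b.png

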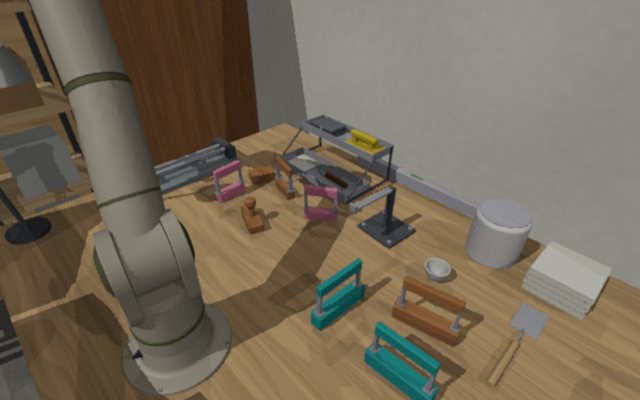

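Candidates for large, in the scene image: turquoise (250,210), turquoise (194,250) and brown (238,268). The brown one is the one meant, since it is wood. For small: pink (371,130), pink (357,190) and brown (392,157), where brown is again the wooden one. The knob block at (340,158) is not one of them. I'll confirm this in one enlarged montage and triangulate.

Run:
```python
from h import *
np.set_printoptions(precision=1,suppress=True)
a=arm.read_camera("scene");b=arm.read_camera("side")
def near(p,t,uv):
    L=[d for d in arm.spot_point(p,t) if np.hypot(*(np.array(d["position"])-uv))<22]
    return L[0]["position"] if L else uv
for t,ua,ub in [("large_grip",(232,256),(430,294)),("small_grip",(393,152),(284,164)),("prong_root",(356,220),(393,189)),("prong_tip",(311,190),(351,204))]:
    x=near(a,t,ua);y=near(b,t,ub);print(t,x,y,*tri(a,x,b,y))
def crop(p,x,y,w,h): return cv2.resize(p["color"][y:y+h,x:x+w,::-1],(400,300),interpolation=cv2.INTER_CUBIC)
m=np.vstack([np.hstack([crop(a,200,230,80,60+0),crop(a,360,130,80,60)]),np.hstack([crop(b,390,270,80,60+0),crop(b,240,140,80,60)])])
cv2.imwrite("pics/c.png",m)
```

```text
large_grip [234.0, 256.6] [431.3, 293.9] [ 451.3 -365.9  121. ] 5.758693817673583
small_grip [388.7, 153.8] (284, 164) [580.  301.5 120.9] 8.34146809087927
prong_root (356, 220) [390.3, 189.6] [678.5 -72.6 159. ] 9.05402167356036
prong_tip [314.2, 192.4] (351, 204) [515.9 -62.4 177.1] 0.04322934621696323
```

View pics/c.png

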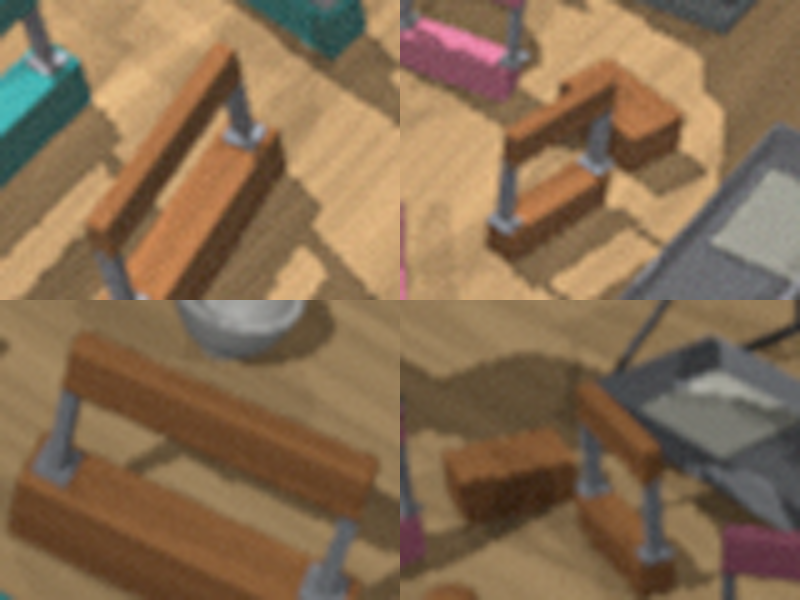

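```bash
cat >> h.py <<'E'
def rows(targets):
    """targets: list of (TCP xyz, world direction angle of tool y in rad); prints numbers for the rows from present pose"""
    o=arm.get_obs();R0=R.from_rotvec(o["orientation"]);p0=np.array(o["position"])
    print("pos",p0,"yaw_y",np.arctan2(*R0.as_matrix()[[1,0],1]),"zaxis",R0.as_matrix()[:,2],"t",o["time"])
    for x,a in targets:
        y=np.array([np.cos(a),np.sin(a),0]);z=np.array([0,0,-1.]);X=np.cross(y,z)
        Rt=R.from_matrix(np.c_[X,y,z]);M=R0.inv()*Rt
        print(x,np.round(M.as_rotvec()/(np.pi/2),3),np.round(R0.inv().apply(np.array(x)-p0)/400,3))
E
python3 - <<'E'
from h import *
np.set_printoptions(precision=3,suppress=True)
a=arm.read_camera("scene");b=arm.read_camera("side")
L1,L2=atz(a,(245,239),134),atz(a,(220,274),134);print("L",L1,L2,atz(b,(407,278),134),atz(b,(464,303),134))
S1,S2=atz(a,(381.6,156),124),atz(a,(402.4,143),124);print("S",S1,S2,atz(b,(276.4,158),124),atz(b,(291,172),124))
rows([((420,500,320),-.1),((600,100,320),-.1),((600,-100,330),-.1),((450,-368,300),0)])
print(arm.get_obs()["qpos"])
w=arm.read_camera("wrist");o=arm.get_obs();R0=R.from_rotvec(o["orientation"])
M=np.array(w["world_from_camera"]);print("cam in tool",R0.inv().apply(M[:3,3]-o["position"]),R0.inv().as_matrix()@M[:3,:3])
E
```

```text
L [ 440.13 -303.69  134.  ] [ 469.843 -432.439  134.   ] [ 439.162 -308.54   134.   ] [ 468.28  -436.191  134.   ]
S [569.076 266.565 124.   ] [593.765 375.739 124.   ] [587.2   355.819 124.   ] [562.298 246.681 124.   ]
pos [173.608 703.914 303.86 ] yaw_y 1.3290360399369452 zaxis [ 0. -0. -1.] t 1.35
(420, 500, 320) [0.   0.   0.91] [-0.72  -0.347 -0.04 ]
(600, 100, 320) [0.   0.   0.91] [-1.396 -1.211 -0.04 ]
(600, -100, 330) [0.   0.   0.91] [-1.516 -1.696 -0.065]
(450, -368, 300) [0.    0.    0.846] [-1.312 -2.436  0.01 ]
[-1.406  0.599 -0.002  1.599  0.002  0.943 -0.08 ]
cam in tool [ 73.821  -0.111 -69.52 ] [[ 0.001  0.957  0.291]
 [ 1.    -0.001 -0.001]
 [-0.001  0.291 -0.957]]
```

Both brown wooden blocks are confirmed. The loose brown chunk behind the small one has no handle. Setting off now.

```bash
python3 -m inch '[0,0,0.3,-0.36,-0.18,-0.04,-1, 0,0,0.5,-0.72,-0.35,-0.04,-1, 0,0,0.6,-0.72,-0.35,-0.04,-1, 0,0,0.7,-0.72,-0.35,-0.04,-1, 0,0,0.8,-0.72,-0.35,-0.04,-1, 0,0,0.91,-0.75,-0.4,-0.04,-1, 0,0,0.91,-1,-0.9,-0.04,-1, 0,0,0.91,-1,-0.9,-0.04,-1, 0,0,0.91,-1,-0.9,-0.04,-1, 0,0,0.91,-1,-0.9,-0.04,-1, 0,0,0.91,-1,-0.9,-0.04,-1]'
python3 - <<'E'
from h import *
np.set_printoptions(precision=3,suppress=True)
rows([((560,60,330),0),((560,-100,330),0),((500,-290,300),.22)])
E
```

```text
time: 2.78
position: [476.6, 255.5, 320.5]
orientation: [2.335, 2.101, 0.001]
wrist_force: [-0.0, 0.1, 0.2]
gripper_width: 0.998
grasp_force: 0.0
pos [476.58  255.523 320.496] yaw_y -0.10546206177664791 zaxis [ 0.001  0.    -1.   ] t 2.775
(560, 60, 330) [ 0.    -0.    -0.067] [-0.464  0.259 -0.024]
(560, -100, 330) [ 0.    -0.    -0.067] [-0.862  0.301 -0.024]
(500, -290, 300) [ 0.     0.    -0.207] [-1.35   0.202  0.051]
```

```bash
python3 -m inch '[0,0,-0.067,-0.3,0.2,-0.024,-1, 0,0,-0.067,-0.5,0.26,-0.024,-1, 0,0,-0.067,-0.76,0.32,-0.024,-1, 0,0,-0.067,-0.76,0.32,-0.024,-1, 0,0,-0.067,-0.76,0.32,-0.024,-1, 0,0,-0.067,-0.76,0.32,-0.024,-1, 0,0,-0.067,-0.76,0.32,-0.024,-1]'
python3 - <<'E'
from h import *
np.set_printoptions(precision=3,suppress=True)
w=arm.read_camera("wrist")
for t,z in [("prong_root",160),("prong_tip",176)]:
    for d in arm.spot_point(w,t)[:2]: print(t,d["position"],d["conf"],atz(w,d["position"],z))
cv2.imwrite("pics/d.png",w["color"][:,:,::-1])
np.save("wd.npy",w,allow_pickle=True)
rows([((560,-100,330),0),((454,-370,300),.22)])
E
```

```text
time: 3.65
position: [573.1, -56.9, 329.4]
orientation: [2.218, 2.225, 0.0]
wrist_force: [-1.0, 0.1, 0.2]
gripper_width: 0.999
grasp_force: 0.0
prong_root [449.1, 233.1] 0.62 [671.927 -78.427 160.   ]
prong_tip [248.5, 224.4] 0.97 [520.367 -65.914 176.   ]
pos [572.658 -54.199 329.21 ] yaw_y 0.00786492518262815 zaxis [-0.001  0.001 -1.   ] t 3.8
(560, -100, 330) [-0.    -0.001  0.005] [-0.114 -0.033 -0.002]
(454, -370, 300) [-0.    -0.001 -0.135] [-0.787 -0.303  0.072]
```

View pics/d.png

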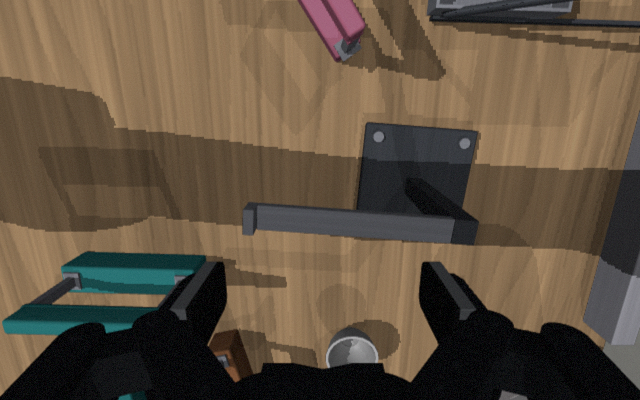

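The tip is at (249,220). The prong's top face runs from (256,220) to (452,230), and the post corner is at right (475,220). The brown large block shows at bottom left (230,355).

```bash
python3 - <<'E'
from h import *
np.set_printoptions(precision=3,suppress=True)
w=np.load("wd.npy",allow_pickle=True).item()
for uv in [(256,207),(452,216),(256,234),(452,243),(256,220.5),(452,229.5)]: print(uv,atz(w,uv,164))
print(atz(w,(249,219),176))
E
python3 -m inch '[0,0,-0.05,-0.2,-0.05,0,-1, 0,0,-0.1,-0.36,-0.1,0,-1, 0,0,-0.135,-0.62,-0.3,0,-1, 0,0,-0.135,-0.62,-0.3,0.0,-1, 0,0,-0.135,-0.62,-0.3,0.02,-1, 0,0,-0.135,-0.62,-0.3,0.02,-1, 0,0,-0.135,-0.62,-0.3,0.02,-1, 0,0,-0.135,-0.62,-0.3,0.02,-1]'
python3 - <<'E'
from h import *
np.set_printoptions(precision=3,suppress=True)
w=arm.read_camera("wrist")
for d in arm.spot_point(w,"large_grip")[:3]: print(d["position"],d["conf"],atz(w,d["position"],124))
cv2.imwrite("pics/e.png",w["color"][:,:,::-1])
np.save("we.npy",w,allow_pickle=True)
rows([((454,-370,300),.22)])
E
```

```text
(256, 207) [523.958 -56.55  164.   ]
(452, 216) [670.856 -63.034 164.   ]
(256, 234) [522.793 -78.159 164.   ]
(452, 243) [673.452 -85.009 164.   ]
(256, 220.5) [523.383 -67.219 164.   ]
(452, 229.5) [672.138 -73.882 164.   ]
[520.972 -61.803 176.   ]
time: 4.8
position: [455.1, -303.5, 321.5]
orientation: [1.964, 2.452, 0.001]
wrist_force: [-0.4, 0.5, -0.6]
gripper_width: 0.999
grasp_force: 0.0
[305.9, 267.5] 0.83 [ 455.661 -371.451  124.   ]
[197.7, 16.2] 0.77 [ 338.432 -191.95   124.   ]
[125.4, 267.5] 0.64 [ 297.839 -406.797  124.   ]
pos [ 454.752 -304.081  321.542] yaw_y 0.21925168028071604 zaxis [ 0.  0. -1.] t 4.9
(454, -370, 300) [ 0. -0. -0.] [-0.16  -0.038  0.054]
```

View pics/e.png

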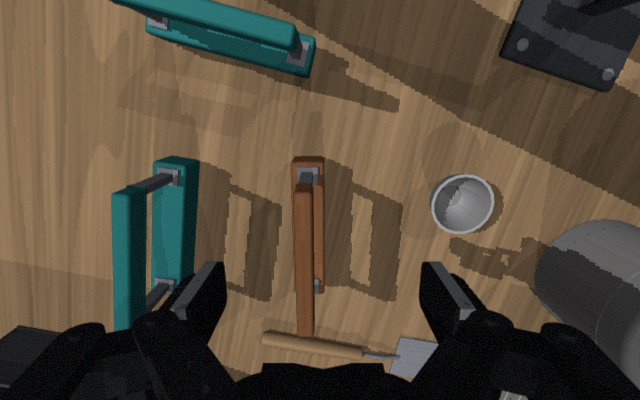

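Turquoise look-alikes are at (130,255) and (230,40). The wooden bar runs from (304,188) to (306,336).

Run:
```python
from h import *
np.set_printoptions(precision=3,suppress=True)
w=np.load("we.npy",allow_pickle=True).item()
A,B=atz(w,(304,188),134),atz(w,(306,336),134);d=A-B;m=(A+B)/2
a=np.arctan2(-d[0],d[1]);print(A,B,m,np.linalg.norm(d),a)
rows([((m[0],m[1],230),a),((m[0],m[1],180),a)])
```

```text
[ 439.064 -297.385  134.   ] [ 469.542 -434.978  134.   ] [ 454.303 -366.181  134.   ] 140.92773745256562 0.2179858899243331
pos [ 454.752 -304.081  321.542] yaw_y 0.21925168028071604 zaxis [ 0.  0. -1.] t 4.9
(np.float64(454.30276831694033), np.float64(-366.1814995962935), 230) [ 0.    -0.     0.001] [-0.151 -0.035  0.229]
(np.float64(454.30276831694033), np.float64(-366.1814995962935), 180) [ 0.    -0.     0.001] [-0.151 -0.035  0.354]
```

```bash
python3 -m inch '[0,0,0,-0.155,-0.035,0.03,-1, 0,0,0,-0.155,-0.035,0.15,-1, 0,0,0,-0.155,-0.035,0.25,-1, 0,0,0,-0.155,-0.035,0.32,-1, 0,0,0,-0.155,-0.035,0.354,-1, 0,0,0,-0.155,-0.035,0.354,-1, 0,0,0,-0.155,-0.035,0.354,0, 0,0,0,-0.155,-0.035,0.354,1, 0,0,0,-0.155,-0.035,0.354,1, 0,0,0,-0.155,-0.035,0.354,1, 0,0,0,-0.155,-0.035,0.354,1, 0,0,0,-0.155,-0.035,0.354,1, 0,0,0,-0.155,-0.035,0.354,1]'
python3 -m inch '[0,0,0,0,0,-0.1,1, 0,0,0,0,0,-0.2,1, 0,0,0,0,0,-0.3,1, 0,0,0,0,0,-0.35,1, 0,0,0,0,0,-0.35,1]'
python3 - <<'E'
from h import *
np.set_printoptions(precision=3,suppress=True)
u=np.array([np.cos(-.05),np.sin(-.05),0]);r=np.array([672,-75.5,160])
rows([(r-u*230+[0,0,140],-.05),(r-u*212+[0,0,110],-.05)])
E
```

```text
time: 6.52
position: [453.6, -369.0, 180.4]
orientation: [1.968, 2.448, 0.0]
wrist_force: [-1.3, 0.9, 5.7]
gripper_width: 0.173
grasp_force: 59.7
time: 7.15
position: [453.8, -369.0, 321.1]
orientation: [1.966, 2.447, 0.001]
wrist_force: [-0.6, -0.4, -2.2]
gripper_width: 0.174
grasp_force: 59.2
pos [ 453.767 -369.033  321.062] yaw_y 0.21697637837772807 zaxis [ 0.002 -0.001 -1.   ] t 7.15
[442.287 -64.005 300.   ] [0.001 0.001 0.17 ] [0.751 0.136 0.052]
[460.265 -64.904 270.   ] [0.001 0.001 0.17 ] [0.739 0.179 0.127]
```

```bash
python3 -m inch '[0,0,0.03,0.1,0.02,-0.03,1, 0,0,0.06,0.22,0.05,-0.03,1, 0,0,0.1,0.34,0.07,-0.02,1, 0,0,0.14,0.46,0.1,0,1, 0,0,0.17,0.58,0.11,0.03,1, 0,0,0.17,0.68,0.13,0.05,1, 0,0,0.17,0.738,0.14,0.08,1, 0,0,0.17,0.74,0.14,0.127,1, 0,0,0.17,0.74,0.14,0.127,1, 0,0,0.17,0.74,0.14,0.127,1, 0,0,0.17,0.74,0.14,0.127,1]'
python3 - <<'E'
from h import *
np.set_printoptions(precision=3,suppress=True)
a=arm.read_camera("scene");b=arm.read_camera("side");w=arm.read_camera("wrist")
o=arm.get_obs();print(o["position"])
for t in ["large_grip","prong_tip","prong_root"]:
    for n,p in (("sc",a),("si",b),("w",w)):
        print(t,n,[(np.round(d["position"]),round(d["conf"],2)) for d in arm.spot_point(p,t)[:2]])
g=np.r_[o["position"][:2],o["position"][2]-56];print(proj(a,g),proj(b,g))
m=np.hstack([cv2.resize(p["color"][y:y+150,x:x+100,::-1],(400,600),interpolation=cv2.INTER_CUBIC) for p,x,y in((a,270,110),(b,310,130))])
cv2.imwrite("pics/f.png",m)
cv2.imwrite("pics/f2.png",w["color"][:,:,::-1])
np.save("wf.npy",[a,b,w],allow_pickle=True)
E
```

```text
time: 8.52
position: [444.7, -68.2, 269.5]
orientation: [2.277, 2.164, 0.001]
wrist_force: [1.1, -0.3, -1.7]
gripper_width: 0.173
grasp_force: 59.1
[444.632 -67.942 269.445]
large_grip sc [(array([248., 202.]), 0.78), (array([187., 241.]), 0.58)]
large_grip si [(array([341., 274.]), 0.78), (array([335., 206.]), 0.73)]
large_grip w [(array([323., 286.]), 0.96), (array([199., 367.]), 0.56)]
prong_tip sc [(array([312., 191.]), 0.84)]
prong_tip si [(array([353., 203.]), 0.64)]
prong_tip w [(array([461., 237.]), 0.59), (array([323., 288.]), 0.21)]
prong_root sc [(array([354., 217.]), 0.6)]
prong_root si [(array([393., 189.]), 0.85)]
prong_root w []
[np.float64(294.8295140724949), np.float64(175.9014776068419)] [np.float64(334.82785038436623), np.float64(204.7115046696608)]
```

View pics/f.png

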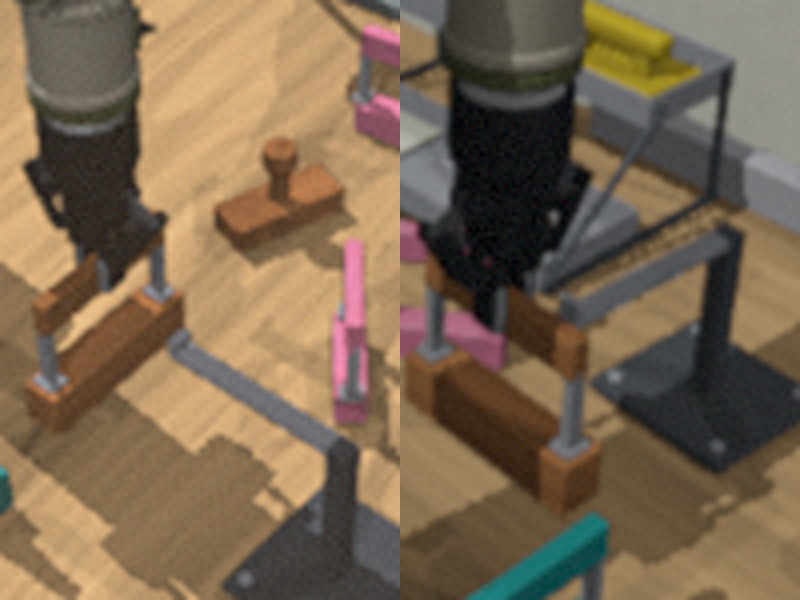

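View pics/f2.png

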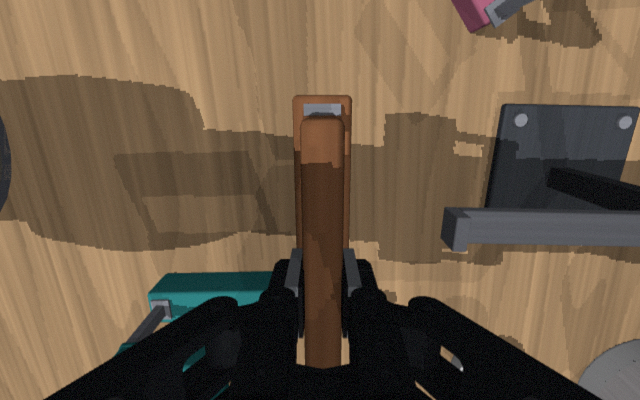

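The bar is held level and centred at (323,285) in the wrist view. The prong enters at right, from (465,227) to (640,229).

Run:
```python
from h import *
np.set_printoptions(precision=3,suppress=True)
a,b,w=np.load("wf.npy",allow_pickle=True)
print(atz(w,(467,227),164),atz(w,(640,229),164))
print("bar end",atz(w,(322,118),214+10))
# scene/side tri of tip top from crop
print(tri(a,(270+178/4,110+340/4),b,(310+168/4,130+300/4)),tri(a,(270+340/4,110+445/4),b,(310+325/4,130+235/4)))
u=np.array([np.cos(-.055),np.sin(-.055),0]);r=np.array([672,-75.5,160])
rows([(r-u*40+[0,0,110],-.055),(r-u*40+[0,0,82],-.055)])
```

```text
[527.126 -64.81  164.   ] [625.359 -70.985 164.   ]
bar end [448.263   1.25  224.   ]
(array([519.477, -64.626, 171.452]), np.float64(3.2102455863455956)) (array([679.102, -77.119, 161.562]), np.float64(4.003284516127348))
pos [444.532 -67.691 269.103] yaw_y -0.05011412371574166 zaxis [ 0.  0. -1.] t 9.125
[632.06  -73.301 270.   ] [ 0.    -0.     0.003] [ 0.009  0.469 -0.002]
[632.06  -73.301 242.   ] [ 0.    -0.     0.003] [0.009 0.469 0.068]
```

```bash
python3 -m inch '[0,0,0.007,0.02,0.04,-0.003,1, 0,0,0.007,0.02,0.1,-0.003,1, 0,0,0.007,0.015,0.16,-0.003,1, 0,0,0.007,0.01,0.22,-0.003,1, 0,0,0.007,0.01,0.28,-0.003,1, 0,0,0.007,0.01,0.34,-0.003,1, 0,0,0.007,0.01,0.4,-0.003,1, 0,0,0.007,0.01,0.45,-0.003,1, 0,0,0.007,0.01,0.469,-0.003,1, 0,0,0.007,0.01,0.469,-0.003,1, 0,0,0.007,0.01,0.469,-0.003,1]'
python3 - <<'E'
from h import *
np.set_printoptions(precision=3,suppress=True)
a=arm.read_camera("scene");b=arm.read_camera("side")
m=np.hstack([cv2.resize(p["color"][y:y+150,x:x+100,::-1],(400,600),interpolation=cv2.INTER_CUBIC) for p,x,y in((a,290,130),(b,330,110))])
cv2.imwrite("pics/g.png",m)
print(arm.get_obs()["position"])
E
```

```text
time: 10.5
position: [631.4, -73.0, 270.2]
orientation: [-2.288, -2.152, 0.001]
wrist_force: [-0.1, -0.5, -1.5]
gripper_width: 0.175
grasp_force: 59.2
[631.477 -73.108 270.419]
```

View pics/g.png

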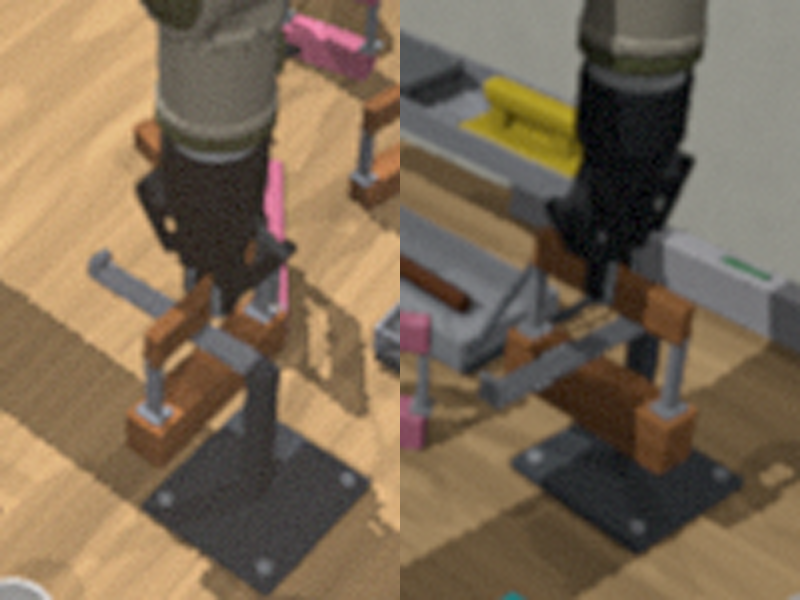

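The bar is threaded over the prong near the post (left crop (200,330), right crop (620,290)). Lowering.

```bash
python3 -m inch '[0,0,0,0,0,0.02,1, 0,0,0,0,0,0.04,1, 0,0,0,0,0,0.055,1, 0,0,0,0,0,0.061,1, 0,0,0,0,0,0.064,1, 0,0,0,0,0,0.064,1, 0,0,0,0,0,0.064,1]'
```

```text
time: 11.48
position: [632.2, -73.1, 244.9]
orientation: [2.288, 2.152, 0.0]
wrist_force: [0.6, -0.2, -2.1]
gripper_width: 0.175
grasp_force: 59.3
```

```bash
python3 -m inch '[0,0,0,0,0,0.003,1, 0,0,0,0,0,0.005,1, 0,0,0,0,0,0.005,1]'
```

```text
time: 11.85
position: [632.2, -73.2, 244.2]
orientation: [2.288, 2.152, 0.002]
wrist_force: [-3.6, 0.9, 12.2]
gripper_width: 0.176
grasp_force: 61.3
```

```bash
python3 -m inch '[0,0,0,0,0,-0.003,1, 0,0,0,0,0,-0.003,0.4, 0,0,0,0,0,-0.003,0.2, 0,0,0,0,0,-0.003,0.1, 0,0,0,0,0,-0.003,0.1, 0,0,0,0,0,-0.03,0.1, 0,0,0,0,0,-0.08,0.1, 0,0,0,0,0,-0.16,0.1, 0,0,0,0,0,-0.25,0.1, 0,0,0,0,0,-0.25,0.1]'
python3 - <<'E'
from h import *
np.set_printoptions(precision=3,suppress=True)
rows([((580,100,345),-.14),((578,311,300),-.22),((578,371,300),-.22)])
E
```

```text
time: 13.1
position: [633.1, -73.6, 346.3]
orientation: [2.286, 2.149, 0.006]
wrist_force: [0.5, -0.4, 0.7]
gripper_width: 0.448
grasp_force: 0.0
pos [633.122 -73.645 346.336] yaw_y -0.06139613797165633 zaxis [ 0.006 -0.    -1.   ] t 13.1
(580, 100, 345) [ 0.004 -0.     0.05 ] [ 0.425 -0.159  0.003]
(578, 311, 300) [ 0.004 -0.     0.101] [ 0.951 -0.197  0.115]
(578, 371, 300) [ 0.004 -0.     0.101] [ 1.101 -0.206  0.115]
```

```bash
python3 -m inch '[0.004,0,0.05,0.15,-0.05,0,-1, 0.004,0,0.05,0.3,-0.12,0,-1, 0.004,0,0.05,0.425,-0.16,0,-1, 0.004,0,0.1,0.6,-0.18,0.03,-1, 0.004,0,0.1,0.75,-0.2,0.06,-1, 0.004,0,0.1,1,-0.2,0.08,-1, 0.004,0,0.1,1,-0.2,0.08,-1, 0.004,0,0.1,1,-0.2,0.08,-1, 0.004,0,0.1,1,-0.2,0.08,-1, 0.004,0,0.1,1,-0.2,0.08,-1, 0.004,0,0.1,1,-0.2,0.08,-1]'
python3 - <<'E'
from h import *
np.set_printoptions(precision=3,suppress=True)
w=arm.read_camera("wrist")
for d in arm.spot_point(w,"small_grip")[:3]: print(d["position"],d["conf"],atz(w,d["position"],114))
np.save("wh.npy",w,allow_pickle=True)
a=arm.read_camera("scene")
c=cv2.resize(a["color"][150:270,290:390,::-1],(333,400),interpolation=cv2.INTER_CUBIC)
b=w["color"][:,130:550,::-1]
cv2.imwrite("pics/h.png",np.hstack([b,c]))
rows([((578,305,250),-.22)])
E
```

```text
time: 14.48
position: [577.0, 329.7, 311.1]
orientation: [-2.449, -1.961, 0.006]
wrist_force: [-0.2, -0.4, 0.4]
gripper_width: 1.0
grasp_force: 0.0
[335.3, 208.8] 0.98 [584.501 316.808 114.   ]
[107.5, 110.5] 0.71 [427.809 433.746 114.   ]
pos [576.867 330.434 310.984] yaw_y -0.21908537482142462 zaxis [-0.006  0.001 -1.   ] t 14.625
(578, 305, 250) [-0.004  0.     0.001] [-0.061  0.018  0.152]
```

View pics/h.png

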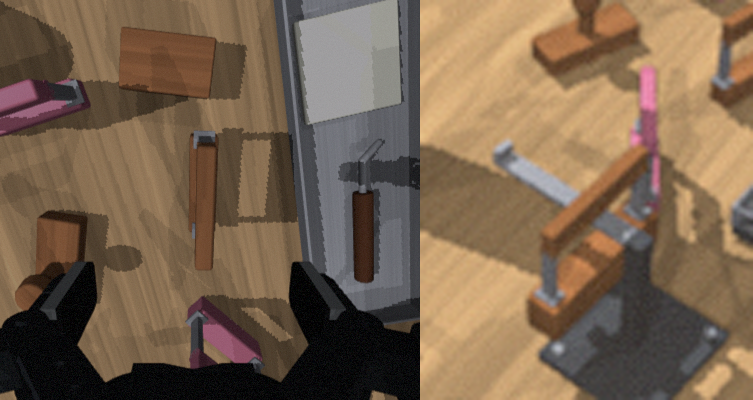

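The large block hangs on the prong near the post (scene crop (590,240)). The small wooden bar runs from (336,143) to (333,270) in the wrist picture. The finger space is clear, with the pink block well in front.

Run:
```python
from h import *
np.set_printoptions(precision=3,suppress=True)
w=np.load("wh.npy",allow_pickle=True).item()
A,B=atz(w,(336,143),124),atz(w,(333,270),124);d=A-B;m=(A+B)/2
a=np.arctan2(-d[0],d[1]);print(A,B,m,np.linalg.norm(d),a)
rows([((m[0],m[1],170.5),a)])
```

```text
[596.321 371.793 124.   ] [571.456 266.141 124.   ] [583.889 318.967 124.   ] 108.53929787495879 -0.2311423852628887
pos [576.867 330.434 310.984] yaw_y -0.21908537482142462 zaxis [-0.006  0.001 -1.   ] t 14.625
(np.float64(583.8887593366031), np.float64(318.9671332692692), 170.5) [-0.004  0.     0.008] [-0.024  0.025  0.351]
```

```bash
python3 -m inch '[-0.004,0,0.008,-0.026,0.025,0.05,-0.3, -0.004,0,0.008,-0.026,0.025,0.15,-0.3, -0.004,0,0.008,-0.026,0.025,0.25,-0.3, -0.004,0,0.008,-0.026,0.025,0.32,-0.3, -0.004,0,0.008,-0.026,0.025,0.351,-0.3, -0.004,0,0.008,-0.026,0.025,0.351,-0.3, -0.004,0,0.008,-0.026,0.025,0.351,0.3, -0.004,0,0.008,-0.026,0.025,0.351,1, -0.004,0,0.008,-0.026,0.025,0.351,1, -0.004,0,0.008,-0.026,0.025,0.351,1, -0.004,0,0.008,-0.026,0.025,0.351,1, -0.004,0,0.008,-0.026,0.025,0.351,1]'
python3 -m inch '[0,0,0,0,0,-0.1,1, 0,0,0,0,0,-0.2,1, 0,0,0,0,0,-0.3,1, 0,0,0,0,0,-0.38,1, 0,0,0,0,0,-0.38,1]'
python3 - <<'E'
from h import *
np.set_printoptions(precision=3,suppress=True)
rows([((490,200,330),-.14),((460,-62,300),-.06),((460,-62,270),-.06)])
E
```

```text
time: 16.12
position: [584.1, 319.1, 171.5]
orientation: [2.462, 1.95, 0.003]
wrist_force: [-0.3, -0.3, 6.1]
gripper_width: 0.174
grasp_force: 59.6
time: 16.75
position: [584.1, 319.1, 325.1]
orientation: [2.462, 1.951, 0.007]
wrist_force: [-0.4, 0.1, -1.1]
gripper_width: 0.178
grasp_force: 58.9
pos [584.063 319.119 325.1  ] yaw_y -0.23068875925011628 zaxis [ 0.004  0.002 -1.   ] t 16.75
(490, 200, 330) [ 0.002 -0.002 -0.058] [-0.344 -0.161 -0.014]
(460, -62, 300) [ 0.002 -0.002 -0.109] [-0.999 -0.084  0.06 ]
(460, -62, 270) [ 0.002 -0.002 -0.109] [-0.999 -0.085  0.135]
```

```bash
python3 -m inch '[0.002,-0.002,-0.02,-0.12,-0.06,-0.014,1, 0.002,-0.002,-0.04,-0.23,-0.11,-0.014,1, 0.002,-0.002,-0.058,-0.344,-0.161,-0.014,1, 0.002,-0.002,-0.07,-0.46,-0.16,-0.014,1, 0.002,-0.002,-0.08,-0.58,-0.15,-0.01,1, 0.002,-0.002,-0.1,-0.7,-0.13,0,1, 0.002,-0.002,-0.109,-0.82,-0.12,0.03,1, 0.002,-0.002,-0.109,-0.93,-0.1,0.08,1, 0.002,-0.002,-0.109,-0.999,-0.087,0.13,1, 0.002,-0.002,-0.109,-0.999,-0.087,0.131,1, 0.002,-0.002,-0.109,-0.999,-0.087,0.131,1, 0.002,-0.002,-0.109,-0.999,-0.087,0.131,1]'
python3 - <<'E'
from h import *
np.set_printoptions(precision=3,suppress=True)
w=arm.read_camera("wrist");a=arm.read_camera("scene")
cv2.imwrite("pics/i.png",np.hstack([w["color"][:,240:,::-1],cv2.resize(a["color"][130:250,270:390,::-1],(400,400))]))
u=np.array([np.cos(-.06),np.sin(-.06),0]);r=np.array([672,-75,160])
rows([(r-u*105+[0,0,111.5],-.06),(r-u*105+[0,0,86],-.06)])
np.save("wi.npy",w,allow_pickle=True)
E
```

```text
time: 18.25
position: [458.3, -61.1, 270.3]
orientation: [-2.285, -2.156, 0.007]
wrist_force: [0.0, -0.1, -0.5]
gripper_width: 0.17
grasp_force: 59.0
pos [458.279 -61.233 270.365] yaw_y -0.0578159163378608 zaxis [-0.003 -0.003 -1.   ] t 18.35
[567.189 -68.704 271.5  ] [-0.002  0.002  0.001] [-0.003  0.273 -0.004]
[567.189 -68.704 246.   ] [-0.002  0.002  0.001] [-0.003  0.273  0.06 ]
```

View pics/i.png

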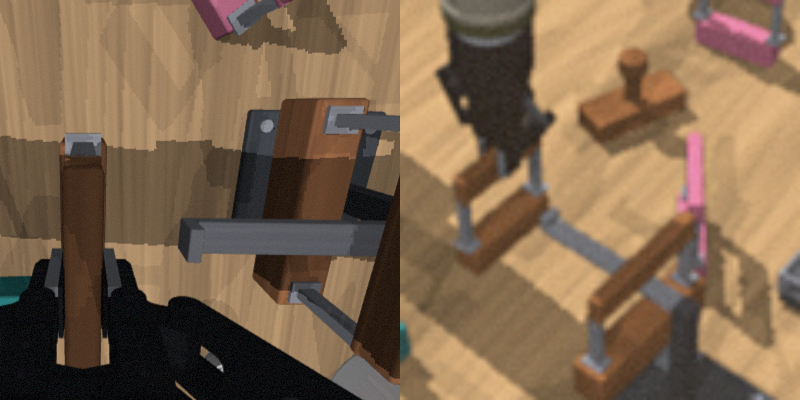

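The small block is held level in front of the tip (tip at (425,237) full-frame). The large one hangs behind it. I'll check the large block's yaw from its block edge and then slide on.

```bash
python3 - <<'E'
from h import *
np.set_printoptions(precision=3,suppress=True)
w=np.load("wi.npy",allow_pickle=True).item()
for z in(109,):
    A,B=atz(w,(523,101),z),atz(w,(493,270),z);print(A,B,np.arctan2(-(A-B)[0],(A-B)[1]))
print(atz(w,(440,239),164),atz(w,(635,239),164))
E
python3 -m inch '[-0.002,0.002,0.001,0,0.03,-0.004,1, -0.002,0.002,0.001,0,0.08,-0.004,1, -0.002,0.002,0.001,0,0.13,-0.004,1, -0.002,0.002,0.001,0,0.18,-0.004,1, -0.002,0.002,0.001,0,0.22,-0.004,1, -0.002,0.002,0.001,-0.002,0.25,-0.004,1, -0.002,0.002,0.001,-0.003,0.27,-0.004,1, -0.002,0.002,0.001,-0.003,0.27,-0.004,1, -0.002,0.002,0.001,-0.003,0.27,0.02,1, -0.002,0.002,0.001,-0.003,0.27,0.045,1, -0.002,0.002,0.001,-0.003,0.27,0.057,1, -0.002,0.002,0.001,-0.003,0.27,0.057,1, -0.002,0.002,0.001,-0.003,0.27,0.057,1]'
```

```text
[595.663   6.546 109.   ] [ 587.515 -118.447  109.   ] -0.06508953059063305
[525.586 -65.508 164.   ] [637.081 -71.75  164.   ]
time: 19.98
position: [565.8, -70.0, 247.0]
orientation: [2.288, 2.152, -0.0]
wrist_force: [-0.4, 0.1, -1.1]
gripper_width: 0.178
grasp_force: 59.1
```

```bash
python3 -m inch '[0,0,0,0,0,0.002,1, 0,0,0,0,0,0.004,1, 0,0,0,0,0,0.004,1]'
```

```text
time: 20.35
position: [565.8, -69.9, 245.5]
orientation: [2.288, 2.152, -0.0]
wrist_force: [0.5, 0.2, 0.8]
gripper_width: 0.173
grasp_force: 59.4
```

```bash
python3 -m inch '[0,0,0,0,0,0.001,1, 0,0,0,0,0,0,0.5, 0,0,0,0,0,0,0.3, 0,0,0,0,0,0,0.15, 0,0,0,0,0,0,0.15, 0,0,0,0,0,-0.03,0.15, 0,0,0,0,0,-0.08,0.15, 0,0,0,0,0,-0.16,0.15, 0,0,0,0,0,-0.27,0.15, 0,0,0,0.3,-0.1,-0.3,0.15, 0,0,0,0.3,-0.1,-0.3,0.15, 0,0,0,0.3,-0.1,-0.3,0.15, 0,0,0,0.3,-0.1,-0.3,0.15, 0,0,0,0.3,-0.1,-0.3,0.15, 0,0,0,0.3,-0.1,-0.3,0.15, 0,0,0,0.3,-0.1,-0.3,0.15, 0,0,0,0.3,-0.1,-0.3,0.15]'
python3 -m inch '[0,0,0,0,0,0,0.15, 0,0,0,0,0,0,0.15, 0,0,0,0,0,0,0.15, 0,0,0,0,0,0,0.15, 0,0,0,0,0,0,0.15, 0,0,0,0,0,0,0.15, 0,0,0,0,0,0,0.15, 0,0,0,0,0,0,0.15, 0,0,0,0,0,0,0.15, 0,0,0,0,0,0,0.15, 0,0,0,0,0,0,0.15, 0,0,0,0,0,0,0.15, 0,0,0,0,0,0,0.15, 0,0,0,0,0,0,0.15, 0,0,0,0,0,0,0.15, 0,0,0,0,0,0,0.15]'
python3 - <<'E'
from h import *
np.set_printoptions(precision=3,suppress=True)
a=arm.read_camera("scene");b=arm.read_camera("side")
m=np.hstack([cv2.resize(p["color"][y:y+150,x:x+100,::-1],(400,600),interpolation=cv2.INTER_CUBIC) for p,x,y in((a,290,130),(b,330,110))])
cv2.imwrite("pics/j.png",m)
print(arm.get_obs()["position"])
E
```

```text
time: 22.48
position: [533.2, 52.0, 365.2]
orientation: [-2.289, -2.152, 0.001]
wrist_force: [0.4, 0.3, -0.3]
gripper_width: 0.427
grasp_force: 0.0
time: 24.48
position: [533.1, 52.4, 365.3]
orientation: [2.288, 2.153, -0.001]
wrist_force: [-0.4, -0.1, -0.4]
gripper_width: 0.425
grasp_force: 0.0
[533.117  52.367 365.263]
```

View pics/j.png

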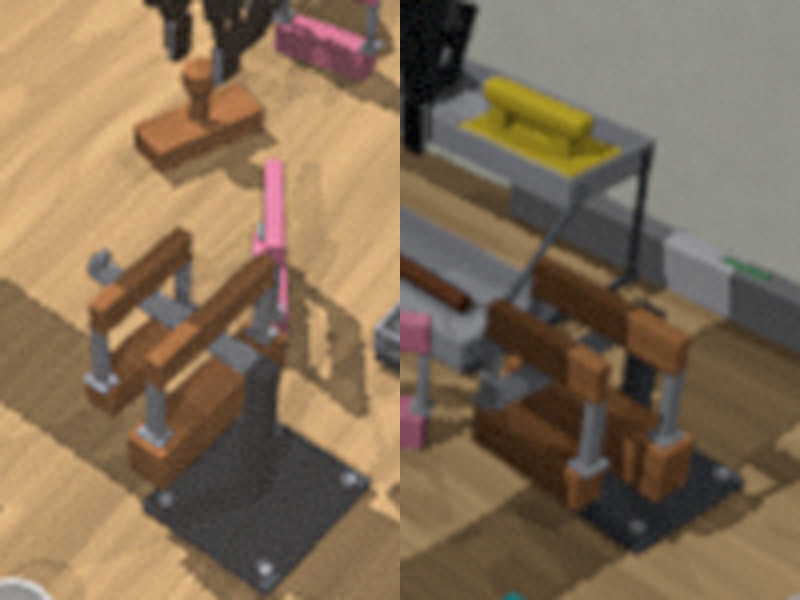

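Both blocks hang from mid-bar, parallel, level and clear of each other: small at (140,310), large at (210,350) in the left crop. The gripper is away from them.

```bash
python3 -c "
from bench import arm
print(arm.hand_in())"
```

```text
the job is handed in; nothing more can be done
None
```

I hung the larger block near the post, then the smaller one in front of it, and handed the job in at about 24.5 s; the last pictures show both level and clear of each other, but no verdict came back.

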